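# Nest the matching notions tub

### The arm

A 6-joint arm with a two-finger parallel gripper is mounted at the origin on the work surface. World frame = base frame: x ahead of the robot, y to its left, z up, the work surface at z = 0. Lengths are in m, angles in rad, forces in N, time in s.
With the tool pointing down it reaches from about 0.275 to 1 m from the base axis. Payload 8.4 kg.
Tool frame: the origin (TCP) lies on the centre line of the jaws, within the pads' length; the fingertips stand 17 mm ahead of it and the grasp point (between the pads) lies 2 mm behind it (bot.tcp_to_tips is the z of the fingertips in the tool frame, in m); z points along the fingers, y is the line along which they close (so a half turn about z gives the same grasp; the last joint's range is limited). The gripper opens to 85 mm and grips with 20 to 120 N. Pads are 22 mm wide; open, the fingers measure 114 mm over their backs; the gripper's body (76 mm by 85 mm) begins 54 mm behind the grasp point. The pads swing forward as they close: fully open they stand 13 mm farther back than shut.
Start: joints at [1.307, 0.353, 1.633, -0, 1.155, -0.002], TCP at [0.162, 0.604, 0.248] pointing down, gripper open.
Joint ranges: [-2.63, 2.63], [-0.92, 2.1], [0.06, 2.66], [-1.3, 4.44], [0, 2.69], [-3.02, 3.02]. Speed limits (rad/s): [2.22, 2.22, 2.79, 3.14, 3.14, 3.14].

### API

Orientations are given as a unit quaternion [x, y, z, w].
In Python, from workcell import bot, hand, kinematics, get_obs, vision, hand_in gives the robot as it stands. The module is installed in compiled form; this text tells all that it offers. Calls block until the motion is done:
- bot.reach(position, orientation): joint-space move of the TCP to a pose.
- bot.servo_line(position, ori=None, velocity=0.15): straight line of the TCP; ori=None keeps the orientation; velocity is the mean speed in m/s.
- bot.goto_joints(angles): joint-space move.
- hand.move_gripper(opening, strength=None): finger opening in m; strength is the grip in N (None keeps the last); returns when the fingers have stopped.
- bot.dwell(seconds).
- kinematics.solve_ik(position, orientation): joint angles nearest the present ones, or None.
- get_obs(): the state.
- vision.read_camera(name): name is "scene" or "top" or "wrist"; returns a dict with "frame" (480x640x3 uint8, red, green, blue), "intrinsics" (3x3 intrinsics, pixels), "view" (4x4, takes a point from world to camera coordinates). Camera axes: x right, y down, z forward; pixel columns grow to the right and rows downward; lengths in m; the calibration is good to about 2 mm. A picture is of the moment at which its call begins. There is no depth.
A pose or a line that the arm cannot do raises bot.IKError and nothing moves.
- hand_in(): hands the job in; it is judged then, once.
The state is a dict: "time_s": time; "joint_pos": joint angles; "joint_vel": joint speeds; "joint_efforts": joint torques, N m; "position": TCP position; "orientation": TCP orientation; "wrist_force": force on the tool from outside, world axes, zero at the start; "ft_torque": the same for the moment, N m; "gripper_width": finger opening in m; "grip_force": force on a finger pad.
Only numpy, scipy, OpenCV 4.12 (cv2) and the standard library are available. Lean on these libraries where they do the work, as an engineer would, in place of code of your own. Each camera call takes 0.05 s, during which the arm holds its last target. There are 200 camera calls.

### The job

Tidy the empty blue notions pots on the pattern cutter's desk: put the loose square tub into the stack of square tubs so that it sits nested fully home and upright, and let go of it. The round pot and the oblong tray will not nest there, so leave them where they stand.

Things in the scene. Friction and masses are not known exactly. Their poses are not given: they have to be found in the camera images.
- tub: loose blue square tub, empty, open top, 70 mm high, about 50 g. Straight square collar, 64 mm outside, from 42 to 70 mm height, wall 3 mm (mouth 58 mm): grip it across two parallel collar faces. Below it the body tapers from 52 mm square to 34 mm square at the foot. Origin: centre of its underside, z up; x, y square to its faces (a quarter turn looks the same). Stands on the desk
- stack: two more such tubs, nested, on a grey square base 90 mm wide, 6 mm thick, all fixed to the desk. Top rim 104 mm above the desk. Each tub sits 28 mm above the one below, collar on rim, faces parallel, 3 mm play to each side; a third one home has its underside 62 mm and rim 132 mm above the desk. Origin: centre of the base's underside, at desk height, z up; x, y square to the faces
- round_pot: loose blue round pot, 64 mm across, 60 mm high, empty: too wide for the stack's mouth. Origin: centre of its underside, z up
- oblong_tray: loose blue oblong tray, 98 mm by 64 mm at the rim (long side along its x), 50 mm high, empty: too long for the stack's mouth. Origin: centre of its underside, z up
Things that resemble listed ones, but are neither listed nor needed, are in the scene too. What is shaped like the tub but turquoise is not meant. What is shaped like the stack but pink is not meant.

How it is judged:
By the outcome, as a careful person would: the job done as asked, in the order asked, and still so for the second after the job is handed in, with the robot touching nothing.
It also fails if it takes over 38 s, if anything falls off the work surface, if the arm or the gripper's body presses on something with over 40 N, if the wrist force passes 120 N, or if a joint passes its speed limit or range.

## Working session

There is one attempt and no reset: what is moved stays moved. The work goes in short steps, each a Python script; the robot and the scene stay as the last script left them, time stands still between calls to the robot, and variables do not carry over. Pictures are saved under pics/ and viewed, at most 10 in all, crops included, and the job is handed in when it is done.

```bash
mkdir -p pics
python3 - <<'E'
from workcell import vision,get_obs
import cv2,numpy as np
for n in("scene","top"):
    d=vision.read_camera(n);cv2.imwrite(f"pics/{n}0.png",d["frame"][...,::-1]);np.savez(f"{n}0.npz",**d)
    print(n,d["intrinsics"].tolist(),np.round(d["view"],3).tolist())
o=get_obs();print(o["time_s"],o["position"],o["orientation"],o["gripper_width"])
E
```

```text
scene [[524.4479668126028, 0.0, 326.79496451239106], [0.0, 524.4479668126028, 245.13776565395904], [0.0, 0.0, 1.0]] [[-0.672, 0.741, -0.01, 0.351], [0.63, 0.563, -0.535, -0.308], [-0.39, -0.366, -0.845, 1.108], [0.0, 0.0, 0.0, 1.0]]
top [[538.5441112865301, 0.0, 310.0378266812984], [0.0, 538.5441112865301, 245.0372611324725], [0.0, 0.0, 1.0]] [[-0.016, -1.0, -0.004, 0.026], [-0.985, 0.017, -0.169, 0.512], [0.169, 0.001, -0.986, 0.872], [0.0, 0.0, 0.0, 1.0]]
0.1 [0.16166091 0.60329983 0.2476176 ] [ 1.30532440e-01  9.91443831e-01 -6.35375622e-04 -8.96951660e-05] 0.08544854162165515
```

View pics/top0.png

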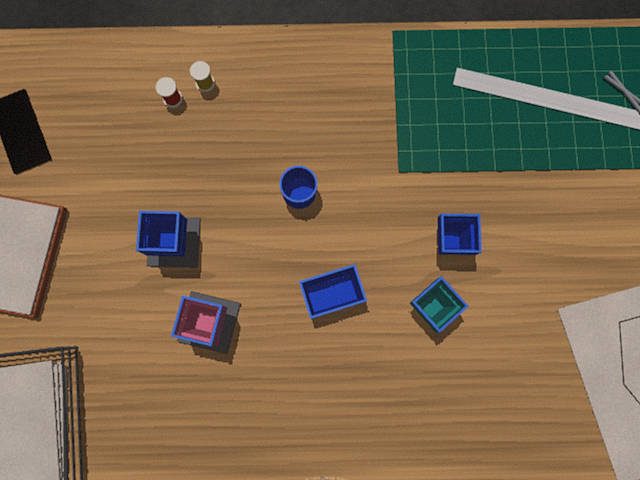

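View pics/scene0.png

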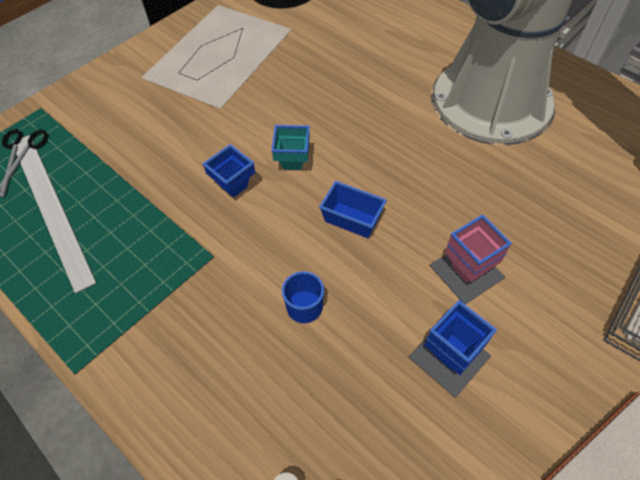

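Top view candidates are:
- **Loose tub:** blue square at (459,234). The lookalikes are the turquoise tub (438,305), round pot (299,187) and oblong tray (333,291).
- **Stack:** blue on a grey base at (161,233). The lookalike is the pink stack (199,321).

I choose (459,234) for the tub and (161,233) for the stack. Next I check both in one crop and measure the rims.

```bash
cat > h.py <<'E'
import cv2,numpy as np
def ray(d,uv,z):
    K,V=d["intrinsics"],d["view"];R,t=V[:3,:3],V[:3,3]
    uv=np.atleast_2d(uv).astype(float);c=-R.T@t
    r=np.c_[uv,np.ones(len(uv))]@np.linalg.inv(K).T@R
    return c+r*((z-c[2])/r[:,2])[:,None]
def rim(d,seed,z,thr=None,r=45):
    f=d["frame"];hsv=cv2.cvtColor(f,cv2.COLOR_RGB2HSV)
    m=cv2.inRange(hsv,(108,120,0),(130,255,255))
    w=np.zeros_like(m);cv2.circle(w,seed,r,255,-1);m&=w
    v=hsv[...,2];
    if thr is None: thr=cv2.threshold(v[m>0].reshape(-1,1),0,255,cv2.THRESH_OTSU)[0]
    b=m&((v>thr)*255).astype(np.uint8)
    cs,_=cv2.findContours(b,cv2.RETR_EXTERNAL,cv2.CHAIN_APPROX_NONE)
    c=max(cs,key=cv2.contourArea)[:,0]
    p=ray(d,c,z)[:,:2]
    q=cv2.minAreaRect((p*1000).astype(np.float32))
    return q,thr,b
E
python3 - <<'E'
from h import *
L={}
for n,S in(("top",((459,234,.07),(161,233,.104))),("scene",((230,165,.07),(462,332,.104)))):
    d=dict(np.load(n+"0.npz"));row=[]
    for u,v,z in S:
        q,t,b=rim(d,(u,v),z);print(n,z,np.round(q[0],1),np.round(q[1],1),round(q[2],1),t)
        s=np.s_[v-45:v+45,u-45:u+45]
        a=np.vstack([d["frame"][s][...,::-1],cv2.cvtColor(b[s],cv2.COLOR_GRAY2BGR)]);row.append(a)
    L[n]=np.hstack(row)
cv2.imwrite("pics/crop1.png",cv2.resize(np.hstack([L["top"],L["scene"]]),None,fx=2.2,fy=2.2,interpolation=0))
E
```

```text
top 0.07 [ 523.9 -232. ] [65.1 64. ] 89.0 124.0
top 0.104 [529.2 259.9] [64.9 65. ] 87.4 121.0
scene 0.07 [ 526.3 -232. ] [64.2 65.1] 88.7 130.0
scene 0.104 [529.4 260.2] [65.  65.6] 87.5 141.0
```

View pics/crop1.png

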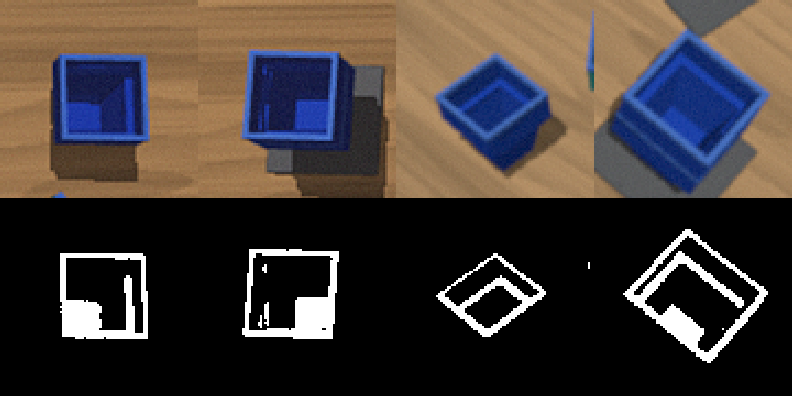

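The crops confirm both: the tub stands on the desk, and the stack shows a collar over a collar on the grey base. The rims measure 64–65 mm, and the two cameras agree within 2.5 mm. Now I go to the grasp hover and check tip height against opening.

```bash
cat >> h.py <<'E'
def quat(deg):
    p=np.radians(90+deg/2);return [np.cos(p),np.sin(p),0,0]
TUB=np.array([.5251,-.232]);TY=-1.1;ST=np.array([.5293,.260]);SY=-2.55
E
python3 - <<'E'
from h import *
from workcell import bot,hand,get_obs,vision
print(bot.tcp_to_tips)
bot.reach([*TUB,.20],quat(TY));print(get_obs()["time_s"],get_obs()["joint_pos"].round(2) if hasattr(get_obs()["joint_pos"],'round') else 0)
print(bot.tcp_to_tips,get_obs()["position"])
hand.move_gripper(.070);print(bot.tcp_to_tips,get_obs()["time_s"])
d=vision.read_camera("wrist");a=d["frame"]
print(np.round(d["view"]@np.array([*get_obs()["position"],1]),3))
s=vision.read_camera("scene")["frame"]
cv2.imwrite("pics/w1.png",np.hstack([cv2.resize(a,(400,300)),cv2.resize(s,(400,300))])[...,::-1])
E
```

```text
0.017
3.2917 [-0.42  0.33  1.79  0.    1.03 -1.97]
0.017 [ 0.5253947  -0.23145373  0.20005342]
0.017 3.6
[0.001 0.037 0.146 1.   ]
```

View pics/w1.png

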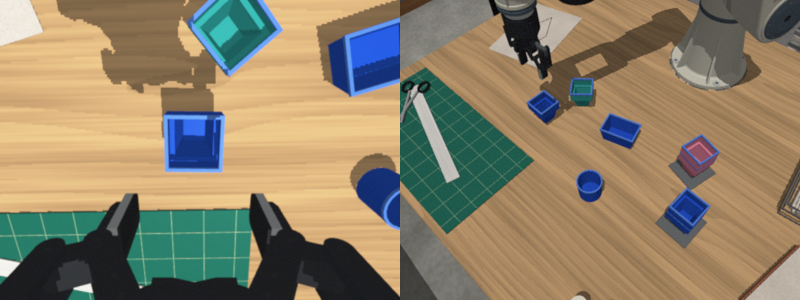

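The tub is centred between the fingers (wrist view x≈195 against finger midpoint 194), clear of the turquoise tub. I'll grasp high on the collar so the tips stay above the lower stack rim, then lift and hover over the stack.

Run:
```python
from h import *
from workcell import bot,hand,get_obs,vision
hand.move_gripper(.083,25)
bot.servo_line([*TUB,.065],quat(TY),velocity=.12)
hand.move_gripper(.05,25)
o=get_obs();print(o["time_s"],o["gripper_width"],o["grip_force"],o["position"])
bot.servo_line([*TUB,.235],velocity=.15)
bot.reach([*ST,.235],quat(SY))
o=get_obs();print(o["time_s"],o["gripper_width"],o["grip_force"],o["position"],o["wrist_force"],o["joint_pos"])
I=[]
for n in("scene","top","wrist"):
    d=vision.read_camera(n);np.savez(n+"1.npz",**d);I.append(d["frame"][...,::-1])
cv2.imwrite("pics/h1.png",cv2.resize(np.hstack([I[0][150:450,340:640],I[1][100:400,20:320],cv2.resize(I[2],(400,300))]),(800,240)))
```

```text
5.5833 0.06307727175885247 27.51414567232132 [ 0.52561342 -0.23222019  0.06581239]
8.6583 0.0632868403141742 27.54564642906189 [0.52963876 0.2591572  0.23498074] [ 0.57643285 -0.71046007 -0.56100655] [ 4.52676139e-01  3.11585202e-01  1.72450139e+00 -3.27093881e-04
  1.10557654e+00 -1.07262042e+00]
```

View pics/h1.png

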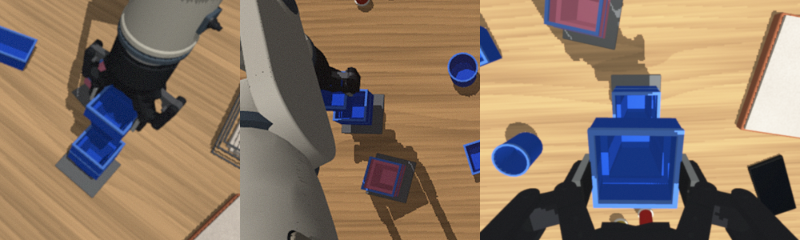

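The tub is held between the pads above the stack. The wrist view shows its full rim at about (636,163) in the picture, so I measure it there for offset and yaw.

Run:
```python
from h import *
d=dict(np.load("wrist1.npz"))
u,v=int((636-480)*2),int(163*2)
for t in(None,150,180,200):
    try:
        q,th,b=rim(d,(u,v),.239,t,r=130);print(th,np.round(q[0],1),np.round(q[1],1),round(q[2],1))
    except Exception as e: print(e)
print(d["intrinsics"][0,0])
f=d["frame"][150:470,130:510,::-1]
q,th,b=rim(d,(u,v),.239,None,r=130)
cv2.imwrite("pics/w2.png",np.hstack([f,cv2.cvtColor(b[150:470,130:510],cv2.COLOR_GRAY2BGR)]))
```

```text
183.0 [548.7 257.1] [64.8 28.8] 83.3
150 [528.6 258.2] [65.5 64.4] 87.4
180 [548.7 257.1] [64.8 28.8] 83.3
200 [548.9 257.1] [64.8 28.3] 83.3
391.2547930566603
```

View pics/w2.png

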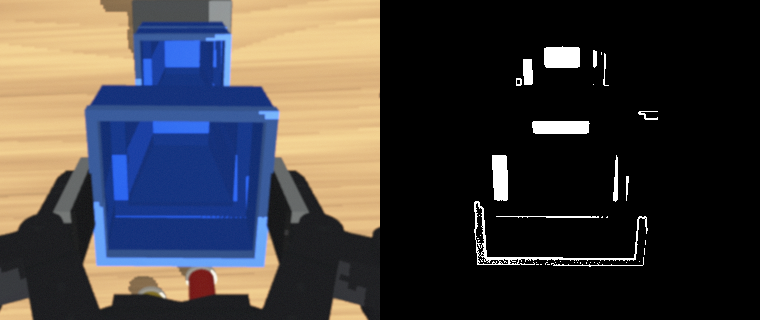

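At threshold 150 the rim centre is (528.6, 258.2) mm, 65 mm square, yaw −2.6°: level and about 1–2 mm off the stack centre. I nudge it and lower with force monitoring; nominal home is TCP z≈0.128.

Run:
```python
from h import *
from workcell import bot,hand,get_obs,vision
x,y=ST+[.0002,.0012]
bot.servo_line([x,y,.165],velocity=.1)
f0=get_obs()["wrist_force"];z=.165
while z>.1245:
    z-=.004 if z>.14 else .0015
    bot.servo_line([x,y,z],velocity=.06)
    o=get_obs();df=o["wrist_force"]-f0
    print(round(z,4),o["position"].round(4),df.round(1),round(o["time_s"],2))
    if abs(df[2])>6: break
for n in("scene","wrist"):
    d=vision.read_camera(n);np.savez(n+"2.npz",**d)
    cv2.imwrite(f"pics/{n}2.png",d["frame"][...,::-1])
a=cv2.imread("pics/scene2.png")[180:480,340:640];b=cv2.resize(cv2.imread("pics/wrist2.png"),(400,300))
cv2.imwrite("pics/i1.png",np.hstack([a,b]))
```

```text
0.161 [0.5296 0.2612 0.1612] [-0.9 -1.3 -0.2] 9.91
0.157 [0.5293 0.2611 0.1568] [-1.  -1.2 -0.7] 10.16
0.153 [0.5293 0.2611 0.1527] [-0.6 -1.7 -0.2] 10.41
0.149 [0.5293 0.2611 0.1486] [-0.9 -1.5 -0.3] 10.66
0.145 [0.5293 0.2611 0.1447] [-0.8 -0.6  0.7] 10.91
0.141 [0.5293 0.2611 0.1407] [-0.7 -1.3 -0.4] 11.16
0.137 [0.5293 0.2611 0.1367] [-0.9 -1.4 -1.2] 11.41
0.1355 [0.5294 0.2612 0.1354] [-1.1 -0.7 -0.2] 11.66
0.134 [0.5294 0.2612 0.1339] [-0.6 -1.6  0.1] 11.91
0.1325 [0.5294 0.2612 0.1324] [-1.3 -0.9 -0.2] 12.16
0.131 [0.5294 0.2612 0.1309] [-0.4 -0.7 -0.5] 12.41
0.1295 [0.5294 0.2612 0.1294] [-1.2 -2.   0.7] 12.66
0.128 [0.5295 0.2612 0.1279] [-0.2 -1.3 -0.9] 12.91
0.1265 [0.5296 0.2612 0.1277] [-3.9 -2.9 12.5] 13.16
```

View pics/i1.png

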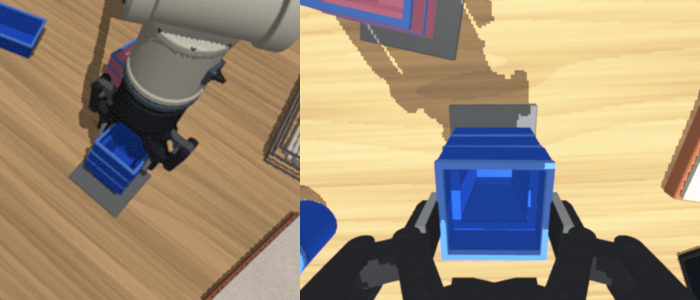

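Contact came at exactly the home height (0.1277 against a nominal 0.1278), and the collars look stacked. I release, retreat straight up and verify.

Run:
```python
from h import *
from workcell import bot,hand,get_obs,vision
x,y=ST+[.0002,.0012]
bot.servo_line([x,y,.128],velocity=.06)
hand.move_gripper(.083)
bot.servo_line([x,y,.27],velocity=.12)
bot.reach([.42,-.02,.32],quat(0))
bot.dwell(.3)
o=get_obs();print(o["time_s"],o["position"],o["gripper_width"])
I=[]
for n,s in(("scene",(462,315)),("top",(157,230))):
    d=vision.read_camera(n);np.savez(n+"3.npz",**d)
    q,t,b=rim(d,s,.132,r=50);print(n,np.round(q[0],1),np.round(q[1],1),round(q[2],1),t)
    I.append(d["frame"][...,::-1])
cv2.imwrite("pics/f1.png",np.hstack([cv2.resize(I[0],(400,300)),cv2.resize(I[0][240:400,370:530],(300,300)),]))
cv2.imwrite("pics/f2.png",cv2.resize(I[1][100:400,20:500],(720,450)))
```

```text
16.6417 [ 0.42024258 -0.01949762  0.31975851] 0.0827457800320449
scene [528.3 261. ] [65.2 66. ] 87.5 142.0
top [528.3 261. ] [64.9 65. ] 86.9 115.0
```

View pics/f1.png

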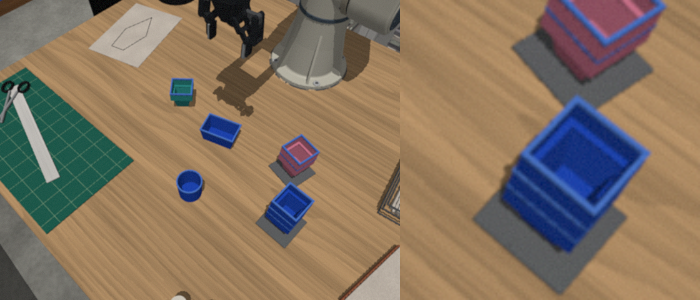

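The picture shows three collars nested evenly. Both views put the rim at 132 mm height, centred on (528.3, 261.0) mm, 65 mm square and level. The round pot and oblong tray look where they were.

```bash
python3 -c "
from workcell import hand_in
print(hand_in())"
```

```text
the job is handed in; nothing more can be done
None
```

The loose blue square tub is nested fully home and upright in the blue stack and released. The round pot and oblong tray were left alone, and the job was handed in at about 17 s.

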